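# Run the press-to-mix ink mixer

### The arm

A 6-joint arm with a two-finger parallel gripper is mounted at the origin on the work surface. World frame = base frame: x ahead of the robot, y to its left, z up, the work surface at z = 0. Lengths are in m, angles in rad, forces in N, time in s.
With the tool pointing down it reaches from about 0.375 to 0.975 m from the base axis. Payload 3.8 kg.
Tool frame: the origin (TCP) lies on the centre line of the jaws, within the pads' length; the fingertips stand 14 mm ahead of it and the grasp point (between the pads) lies 5 mm behind it; z points along the fingers, y is the line along which they close (so a half turn about z gives the same grasp; the last joint's range is limited). The gripper opens to 85 mm and grips with 20 to 120 N. Pads are 22 mm wide; open, the fingers measure 114 mm over their backs; the gripper's body (76 mm by 85 mm) begins 54 mm behind the grasp point. The pads swing forward as they close: fully open they stand 13 mm farther back than shut.
Start: joints at [-1.371, 0.264, 1.604, -0, 1.274, -0.037], TCP at [0.158, -0.656, 0.245] pointing down, gripper open.
Joint ranges: [-2.63, 2.63], [-0.94, 2.18], [0.31, 2.57], [-1.31, 4.45], [0, 2.66], [-2.55, 2.55]. Speed limits (rad/s): [2.57, 2.57, 3.14, 3.14, 3.14, 3.14].

### API

Orientations are given as a rotation vector (axis times angle).
In Python, from workcell import bot, eyes, spot_in gives the robot as it stands.
- The arm moves only by the tool carry_out, never from a script. Its argument "series" is text: rows parted by semicolons, each of 4 numbers parted by spaces: the shift along the world's x, y, z in m, then the turn about the world's z in degrees. In form: tx ty tz roll; .... A call has 1 to 20 rows; each row shifts and turns the commanded pose from where the row before left it; what a row does not reach is not made up. A row lasts 1/8 s, in which the tool goes at most 62.5 mm and 10.7 degrees, less where a joint would pass 70% of its speed; a pose out of reach is approached as far as the arm can. A call is refused whole if a number of a shift passes 0.0625 or a number of a turn 10.7, either way. A call with a gripper value outside its range is refused whole. "jaw" is the gripper command: -1 is shut, 1 is fully open, values between are in proportion, set as the call begins (left out, the last holds). The fingers move at their own pace and stop on an object; "grip_force" is the grip in N (left out, the last holds). Time passes only in rows, so rows that do not move let the fingers close. It gives the time, the measured TCP pose, the force, the opening and the grip force at its end, in the units of the state.
- bot.read_state(): the state, without advancing time (a new reading comes with each control period).
- eyes.read_camera(name): name is "scene" or "top"; returns (picture, depth): 420x560x3 uint8, blue, green, red; 420x560 float32, m along the optical axis (not along the pixel's ray), 0 where there is no reading.
- eyes.get_calibration(name): a dict with "K" (3x3 intrinsics, pixels), "position" and "rotation" of the camera in the world. Camera axes: x right, y down, z forward; pixel columns grow to the right and rows downward; lengths in m; the calibration is good to about 2 mm. A picture is of the moment at which its call begins. get_calibration takes no time and is no camera call.
- bot.finish_job(): hands the job in; it is judged then, once.
Trained networks look in the newest picture that a camera, given by its name, has taken for a name from the list of things; names that differ only in an ending like _2 or _b are one class to them, and where a whole thing is asked for, a point or a joint stands for the part that bears it (a point fixed in the world has none). Each returns a list of dicts, best first, with "score" (0 to 1); they miss things now and then, are a little off and sometimes report something else, mostly with a low value. They report only what shows in the picture. A call takes as long as a camera call. They do not tell look-alikes from the thing itself.
- spot_in(camera, target): "rect" ([centre column, centre row, width, height] in pixels, round what is visible of it).
The state is a dict: "time": time; "q": joint angles; "joint_vel": joint speeds; "joint_torque": joint torques, N m; "tool_pos": TCP position; "tcp_rot": TCP orientation; "wrist_force": force on the tool from outside, world axes, zero at the start; "torque": the same for the moment, N m; "width": opening from 0.0 (shut) to 1.0 (fully open); "grip_force": force on a finger pad.
Only numpy, scipy, OpenCV 4.12 (cv2) and the standard library are available. Lean on these libraries where they do the work, as an engineer would, in place of code of your own. Each camera call takes 0.05 s, during which the arm holds its last target. There are 200 camera calls.

### The job

Free the ink mixer's sprung ring by flipping its cam lever all the way over, then lift the round-bellied flask of ink, keeping it upright, set it in the ring and press it straight down as far as the ring goes. The mixer runs only while it is pressed, so finish still holding the flask fully down, touching nothing of the mixer with the gripper by then; leave the other things on the table where they are.

Things in the scene. Friction and masses are not known exactly. Their poses are not given: they have to be found in the camera images.
- mixer: Ink mixer, a heavy grey box fixed to the table, 150 mm (its x) by 220 mm (its y), its flat top 65 mm above the table; origin at the centre of its underside, z up. On top it carries a metal ring cradle on a coil spring (centre at x 0, y +35 mm) and a cam lever (pivot at x 0, y -70 mm). Its x axis points roughly away from the robot; it is turned up to 0.35 rad either way.
- cradle_seat (a point): Centre of the top face of the ring cradle, 103 mm above the table when up; it goes down with the ring. The ring is a level metal ring 72 mm outside, 44 mm hole, 10 mm thick, with a small tab towards the lever (reaching 64 mm from its centre along the mixer's -y). The flask's belly rests on the hole's upper edge, so the seated flask's origin lies 9 mm below this point.
- cradle (a joint): How far the ring is pressed down, 0 (up) to 0.014 m (at its stop). A spring pushes it up: about 5 N at the start of the travel (more than the weight of the flask) and 12 N at the stop. While the cam lever is in its start position its nose stands under the ring's tab and the ring cannot go down.
- cam_lever (a joint): Angle of the cam lever about its level pivot (parallel to the mixer's y axis): 0 locked, leaning 37 degrees from upright towards the mixer's -x (to the robot); 1.30 rad fully over, leaning 37 degrees towards +x, ring free. It starts between 0 and 0.25, turns with light friction (about 0.07 N m) and stays where it is left. It counts as flipped above 1.1.
- lever_knob (a point): Centre of the black ball (20 mm across) at the end of the cam lever, a 10 mm steel rod; the ball's centre is 65 mm from the pivot. It moves in the upright plane parallel to the mixer's x axis.
- lever_pivot (a point): Point on the cam lever's pivot axis in the plane of the rod and ball, 72 mm above the table, 70 mm from the mixer's centre along its -y.
- flask: Closed glass flask of ink with a round belly and a slim neck, 130 mm tall; origin at the centre of its underside, z up along the neck. Belly a 64 mm ball (centre 32 mm up) with a 30 mm foot on which it stands; straight round neck 26 mm across from about 62 to 114 mm up, cork 30 mm across from 114 to 130 mm. Mass 0.15 to 0.31 kg. It swaps places with the paint bottle and the gel jar from start to start.
- flask_belly (a point): Centre of the flask's belly, 32 mm above its underside.
- paint_bottle: White paint bottle with black cap, 44 mm across, 130 mm tall, straight sided; origin at its underside. Leave it alone.
- gel_jar: Squat clear jar with white lid, 68 mm across, 75 mm tall; origin at its underside. Leave it alone.
- mug: Mug, 80 mm across, 90 mm tall; origin at its underside. Leave it alone.
- wipes: Blue pack of wipes, 80 x 180 x 45 mm; origin at its underside. Leave it alone.
- brush: Paint brush lying flat, 205 mm long, 12 mm thick; origin on the table under its handle, 90 mm from the handle's end. Leave it alone.
- ink_bottle: Small amber bottle, 34 mm across, 60 mm tall; origin at its underside. Leave it alone.
Not all that is in view belongs to the job. Leave any green look-alike of the flask alone.

How it is judged:
By the outcome, as a careful person would: the job done as asked, in the order asked, and still so for the second after the job is handed in, while the arm keeps its last pose, push and grip.
It also fails if it takes over 58 s, if anything falls off the work surface, if the arm or the gripper's body presses on something with over 40 N, if the wrist force passes 120 N, or if a joint passes its speed limit or range.

## Working session

There is one attempt and no reset: what is moved stays moved. The work goes in short steps, Python scripts to look and compute and a tool call to move; the robot and the scene stay as the last step left them, time stands still between calls to the robot, and variables do not carry over. Pictures are saved under pics/ and viewed, at most 10 in all, crops included, and the job is handed in when it is done.

Besides the shell and the picture viewer there is one more tool, called after ">>>" as name(argument=value, ...), one argument or row to a line, values as JSON. carry_out: Moves the arm, as the interface text tells. Its arguments: {"type":"object","properties":{"series":{"type":"string"},"jaw":{"type":"number"},"grip_force":{"type":"number"}},"required":["series"]}

```bash
mkdir -p pics
cat > h.py <<'E'
import numpy as np,cv2
from workcell import bot,eyes,spot_in
def cal(n):
    c=eyes.get_calibration(n);return np.array(c["K"]),np.array(c["position"]),np.array(c["rotation"])
def world(n,d,u,v,win=0):
    K,p,R=cal(n);z=d[int(v),int(u)]
    return p+R@(z*np.linalg.inv(K)@[u,v,1])
def cloud(n,d):
    K,p,R=cal(n);v,u=np.mgrid[:d.shape[0],:d.shape[1]]
    r=np.stack([u,v,np.ones_like(u)],-1)@np.linalg.inv(K).T
    return (r*d[...,None])@R.T+p
def proj(n,X):
    K,p,R=cal(n);c=R.T@(np.array(X)-p);c=K@c;return c[:2]/c[2]
E
python3 - <<'E'
from h import *
for n in("scene","top"):
    p,d=eyes.read_camera(n);cv2.imwrite(f"pics/{n}0.png",p);np.save(n,d)
    print(n,cal(n)[1],cal(n)[2].round(3).tolist())
    P=cloud(n,d)
    for t in("mixer","flask","lever_knob","cradle_seat","paint_bottle","gel_jar"):
        for r in spot_in(n,t)[:3]:
            u,v,w,h=r["rect"];print(t,round(r["score"],2),np.round(r["rect"]).astype(int).tolist(),world(n,d,u,v).round(3))
s=bot.read_state();print(s)
E
```

```text
scene [1.2750865  0.50455181 0.81685891] [-1.171, -2.215, 1.042]Traceback (most recent call last):
  File "<stdin>", line 5, in <module>
  File "h.py", line 11, in cloud
    return (r*d[...,None])@R.T+p
           ~~~~~~~~~~~~~~~~~~~^~
ValueError: operands could not be broadcast together with shapes (420,560) (3,)
```

Rotation is a rotation vector.

```bash
sed -i 's/np.array(c\["rotation"\])/cv2.Rodrigues(np.array(c["rotation"],float))[0]/' h.py
python3 - <<'E'
from h import *
for n in("scene","top"):
    p,d=eyes.read_camera(n);cv2.imwrite(f"pics/{n}0.png",p);np.save(n,d)
    print(n,cal(n)[1])
    for t in("mixer","flask","lever_knob","cradle_seat","paint_bottle","gel_jar"):
        for r in spot_in(n,t)[:3]:
            u,v,w,h=r["rect"];print(t,round(r["score"],2),np.round(r["rect"]).astype(int).tolist(),world(n,d,u,v).round(3))
s=bot.read_state();print(s)
E
```

```text
scene [1.2750865  0.50455181 0.81685891]
mixer 0.66 [251, 203, 105, 89] [ 0.537 -0.052  0.079]
flask 0.9 [371, 278, 30, 52] [0.582 0.289 0.067]
flask 0.8 [451, 286, 38, 56] [0.51  0.433 0.069]
flask 0.73 [412, 237, 79, 37] [0.479 0.324 0.124]
lever_knob 0.74 [237, 179, 22, 40] [ 0.462 -0.154  0.063]
cradle_seat 0.98 [259, 197, 38, 27] [ 0.492 -0.061  0.066]
paint_bottle 0.96 [316, 266, 24, 48] [0.633 0.184 0.083]
gel_jar 0.62 [329, 232, 25, 37] [0.497 0.141 0.057]
top [0.32223026 0.03583179 1.37907888]
mixer 0.66 [284, 158, 57, 30] [0.766 0.027 0.047]
mixer 0.61 [337, 249, 18, 19] [ 0.488 -0.134  0.063]
flask 0.72 [146, 242, 26, 23] [0.496 0.422 0.073]
flask 0.61 [184, 255, 25, 23] [0.46  0.31  0.068]
flask 0.6 [193, 220, 22, 26] [0.563 0.29  0.074]
lever_knob 0.67 [339, 250, 19, 21] [ 0.487 -0.14   0.064]
cradle_seat 0.91 [310, 241, 33, 28] [ 0.51  -0.055  0.068]
paint_bottle 0.79 [233, 207, 18, 24] [0.601 0.172 0.089]
paint_bottle 0.75 [315, 244, 77, 55] [ 0.496 -0.066  0.103]
gel_jar 0.86 [247, 256, 21, 24] [0.462 0.129 0.073]
{'time': 0.75, 'q': array([-1.37090434e+00,  2.63861766e-01,  1.60394938e+00, -1.19711438e-05,
        1.27368529e+00, -3.68853461e-02]), 'joint_vel': array([-0.00066683,  0.00098501,  0.00082699,  0.00055827,  0.00021759,
       -0.00026188]), 'joint_torque': array([-4.90858984e-04, -5.14919543e+01, -3.67662299e+01, -2.47621829e-04,
        5.91934477e-04, -4.57871863e-06]), 'tool_pos': array([ 0.15834461, -0.65619059,  0.2453329 ]), 'tcp_rot': array([ 3.11950546e+00,  3.71054778e-01, -5.61572533e-06]), 'wrist_force': array([ 0.30332543,  0.87232663, -0.25548794]), 'torque': array([0.00091128, 0.02316746, 0.0448289 ]), 'grip_force': 0.0, 'width': 0.9965127380913917}
```

View pics/scene0.png

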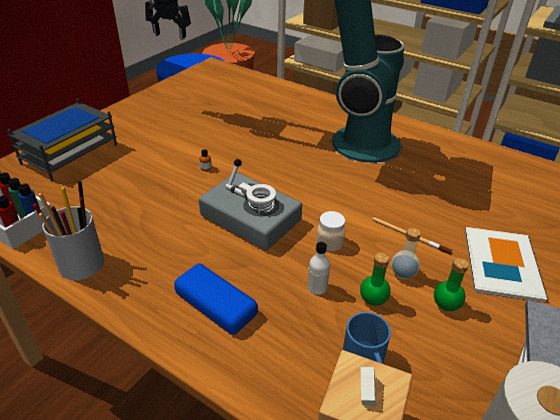

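View pics/top0.png

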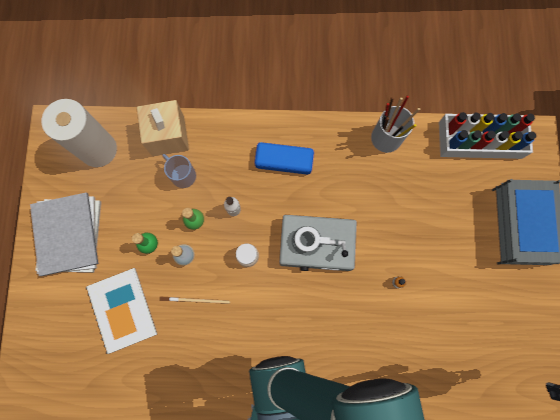

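The scene view shows the clear flask at (406,262), with its cork at (413,234). The knob is at (237,163), the ring at (261,197), and two green look-alikes at (376,285) and (451,290). In the top view the flask is at (182,255), the knob at (345,254) and the ring at (307,239).

Run:
```python
from h import *
from scipy.optimize import least_squares
D={n:np.load(n+".npy") for n in("scene","top")}
C={n:cloud(n,D[n]) for n in D}
I={n:cv2.imread(f"pics/{n}0.png") for n in D}
# mixer top
for n in D:
    P=C[n];m=(abs(P[...,2]-.065)<.006)&(abs(P[...,0]-.5)<.15)&(abs(P[...,1]+.08)<.17)
    k,l,s,c=cv2.connectedComponentsWithStats(m.astype(np.uint8));b=1+s[1:,4].argmax()
    q=P[l==b];r=cv2.minAreaRect((q[:,:2]*1000).astype(np.float32));print(n,"mixer",r,q[:,2].mean(),len(q))
    # ring top
    m=(abs(P[...,2]-.103)<.007)&(abs(P[...,0]-.5)<.15)&(abs(P[...,1]+.06)<.09);q=P[m]
    print("ring",cv2.minEnclosingCircle((q[:,:2]*1000).astype(np.float32)),len(q),q[:,2].mean())
    # knob: dark pixels around, high
    m=(I[n].max(-1)<45)&(P[...,2]>.1)&(abs(P[...,0]-.48)<.1)&(abs(P[...,1]+.15)<.08);q=P[m]
    v,u=np.nonzero(m);print("knob",len(q),u.mean(),v.mean(),q.mean(0) if len(q) else 0)
    for lo,hi in((.01,.06),(.066,.112),(.114,.14)):
        m=(P[...,2]>lo)&(P[...,2]<hi)&(abs(P[...,0]-.462)<.06)&(abs(P[...,1]-.32)<.05);q=P[m]
        if n=="top" or 1:
            v,u=np.nonzero(m);print("flask",lo,len(q),q.mean(0).round(4),q.min(0).round(3),q.max(0).round(3),u.mean(),v.mean())
def crop(n,u,v,h,z): return cv2.resize(I[n][v-h:v+h,u-h:u+h],None,fx=z,fy=z,interpolation=cv2.INTER_CUBIC)
cv2.imwrite("pics/c.png",np.vstack([np.hstack([crop("scene",245,190,30,5),crop("scene",408,255,30,5)]),np.hstack([crop("top",325,245,30,5),crop("top",182,255,30,5)])]))
```

```text
scene mixer ((512.7581787109375, -75.83565521240234), (220.52896118164062, 149.4051513671875), 87.82707977294922) 0.06348751538035351 2235
ring ((507.6470947265625, -78.45580291748047), 73.13249969482422) 398 0.10069351886071755
knob 35 237.22857142857143 162.57142857142858 [ 0.47465524 -0.14094154  0.12721867]
flask 0.01 559 [0.4834 0.3257 0.0432] [0.45  0.292 0.012] [0.502 0.353 0.06 ] 404.5957066189624 265.25223613595705
flask 0.066 189 [0.4756 0.3238 0.0892] [0.463 0.309 0.066] [0.482 0.334 0.112] 409.005291005291 247.67724867724868
flask 0.114 171 [0.4709 0.3224 0.1255] [0.452 0.307 0.114] [0.483 0.337 0.133] 412.43859649122805 233.81286549707602
top mixer ((509.8188171386719, -76.39171600341797), (218.9775390625, 149.36752319335938), 86.77828216552734) 0.0648237878886443 2915
ring ((502.0852355957031, -77.56298828125), 71.98613739013672) 371 0.10213917162720694
knob 27 344.3703703703704 253.33333333333334 [ 0.46792837 -0.14487707  0.13298467]
flask 0.01 237 [0.4615 0.3123 0.0488] [0.434 0.291 0.02 ] [0.497 0.353 0.06 ] 184.89029535864978 255.43459915611814
flask 0.066 31 [0.4616 0.3124 0.0863] [0.449 0.309 0.067] [0.476 0.323 0.108] 182.2258064516129 253.96774193548387
flask 0.114 100 [0.4652 0.3208 0.1289] [0.452 0.307 0.115] [0.479 0.336 0.137] 176.11 250.88
```

View pics/c.png

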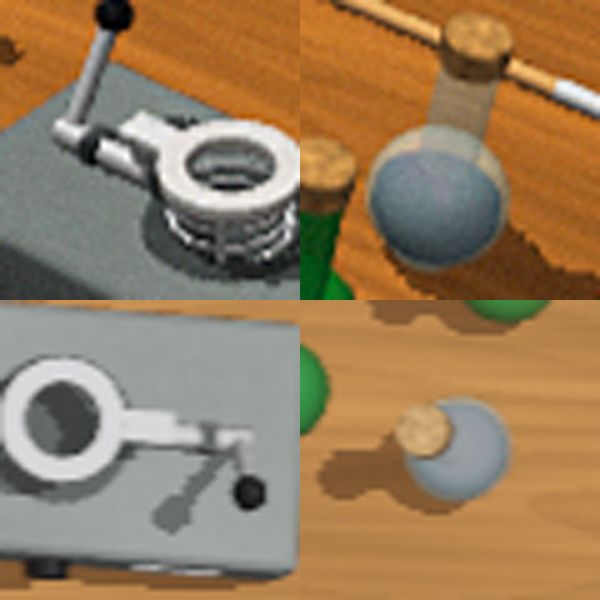

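The mixer is centred near (0.511, -0.076) with about -2.7° of yaw, so the ring is near (0.513, -0.041) and the lever pivot near (0.508, -0.146). The knob is near (0.469, -0.145, 0.124) and the flask near (0.466, 0.321). I'll shut the gripper and move in behind the knob.

>>> carry_out(
  series="0.023 0.042 0 -1.35;0.023 0.042 0 -1.35;0.023 0.042 0 -1.35;0.023 0.042 0 -1.35;0.023 0.042 0 -1.35;0.023 0.042 0 -1.35;0.023 0.042 0 -1.35;0.023 0.042 0 -1.35;0.023 0.042 0 -1.35;0.023 0.042 0 -1.35;0.023 0.042 0 -1.35;0.022 0.044 0 -1.35;0 0 -0.04 0;0 0 -0.04 0;0 0 -0.04 0;0 0 0 0",
  jaw=-1,
)

```text
time: 2.75
tool_pos: [0.4304, -0.1489, 0.1223]
tcp_rot: [-3.138, 0.072, 0.011]
wrist_force: [-0.5, -0.3, 0.0]
width: 0.0
grip_force: 0.0
```

Run:
```python
from h import *
p,d=eyes.read_camera("scene");q,e=eyes.read_camera("top")
f=lambda I,u,v:cv2.resize(I[v-40:v+40,u-40:u+40],None,fx=5,fy=5,interpolation=cv2.INTER_CUBIC)
cv2.imwrite("pics/d.png",np.hstack([f(p,245,180),f(q,330,245)]))
```

```text
(no output)
```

View pics/d.png

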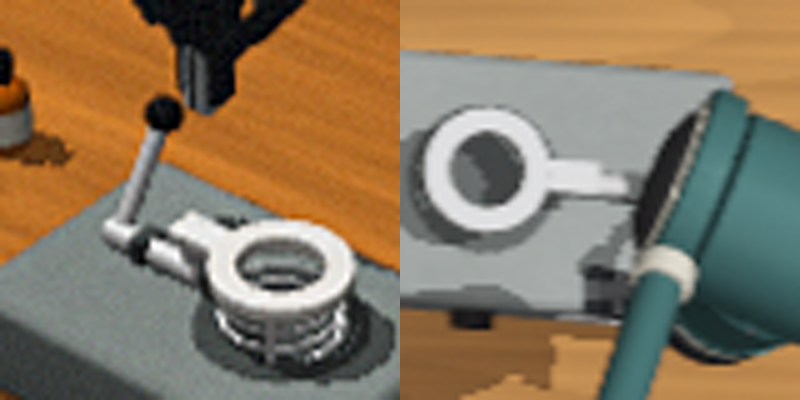

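The fingers stand behind the knob with a clear gap. Pushing in +x.

>>> carry_out(
  series="0.012 -0.0005 0 0;0.012 -0.0005 0 0;0.012 -0.0005 0 0;0.012 -0.0005 0 0;0.012 -0.0005 0 0;0.012 -0.0005 0 0;0.008 0 0 0;0.006 0 0 0;0 0 0 0",
)

```text
time: 3.98
tool_pos: [0.52, -0.1532, 0.1253]
tcp_rot: [-3.141, 0.072, -0.001]
wrist_force: [0.3, 0.5, 0.1]
width: 0.002
grip_force: 0.0
```

Run:
```python
from h import *
p,d=eyes.read_camera("scene")
cv2.imwrite("pics/e.png",cv2.resize(p[130:230,190:310],None,fx=5,fy=5,interpolation=cv2.INTER_CUBIC))
for a in (.9,1.1,1.2,1.3):
    t=a-.6458; k=[.5077+.065*np.sin(t),-.147-.003*np.sin(t),.072+.065*np.cos(t)]
    print(a,(proj("scene",k)-[190,130])*5)
```

```text
0.9 [162.39078315 191.32682413]
1.1 [146.10486169 210.23129382]
1.2 [138.57226328 220.87025371]
1.3 [131.56520703 232.14619964]
```

View pics/e.png

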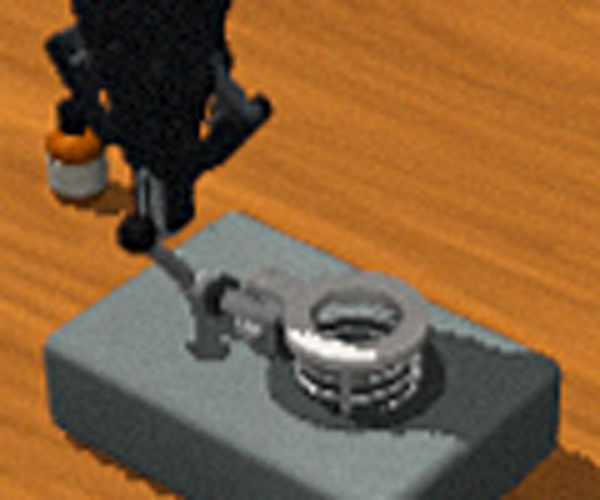

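The knob is at crop (137,233), which matches about 1.3 rad, fully over. I'll nudge it to the stop, then lift away and head for the flask.

>>> carry_out(
  series="0.004 0 0 0;0 0 0 0",
)

```text
time: 4.28
tool_pos: [0.5222, -0.1531, 0.1251]
tcp_rot: [-3.141, 0.072, 0.004]
wrist_force: [-4.6, -0.6, 2.7]
width: -0.001
grip_force: 2.6
```

>>> carry_out(
  series="-0.015 0 0.01 0;-0.005 0 0.05 0;0 0 0.05 0;0 0.04 0.02 0;0 0.055 0 0;0 0.055 0 0;0 0.055 0 0;0 0.055 0 0;0 0.055 0 0;0 0.055 0 0;-0.01 0.055 0 0;-0.01 0.04 0 0;-0.014 0.01 0 0;0 0 0 0",
  jaw=1,
)

```text
time: 6.02
tool_pos: [0.4686, 0.3221, 0.2553]
tcp_rot: [3.141, -0.069, 0.0]
wrist_force: [1.1, 0.2, -0.8]
width: 1.002
grip_force: 0.0
```

Run:
```python
from h import *
from scipy.optimize import least_squares
s=bot.read_state();print(s["tool_pos"],s["width"],s["time"])
p,d=eyes.read_camera("scene");P=cloud("scene",d)
# neck circle fit r=13 from outer visible surface; cork r=15 ; belly sphere r=32
for lo,hi,r in((.066,.110,.013),(.116,.128,.015)):
    m=(P[...,2]>lo)&(P[...,2]<hi)&(abs(P[...,0]-.462)<.04)&(abs(P[...,1]-.32)<.03);q=P[m]
    f=least_squares(lambda c:np.hypot(q[:,0]-c[0],q[:,1]-c[1])-r,[.466,.32],loss="soft_l1",f_scale=.002)
    print(lo,f.x.round(4),len(q),np.abs(f.fun).mean())
m=(P[...,2]>.015)&(P[...,2]<.058)&(abs(P[...,0]-.466)<.045)&(abs(P[...,1]-.32)<.045);q=P[m]
f=least_squares(lambda c:np.linalg.norm(q-c,axis=1)-.032,[.466,.32,.032],loss="soft_l1",f_scale=.002);print(f.x.round(4))
# triangulated cork centre: top view 1st picture (176.1,250.9), at z .13
for n,u,v in(("top",176.1,250.9),("scene",413,231)):
    K,c,R=cal(n);r=R@np.linalg.inv(K)@[u,v,1];print(n,(c+r*(.128-c[2])/r[2]).round(4))
for n in("scene","top"):
  Q=P if n=="scene" else cloud(n,np.load("top.npy"))
  m=(abs(Q[...,2]-.103)<.006)&(abs(Q[...,0]-.513)<.045)&(abs(Q[...,1]+.041)<.04);q=Q[m][:,:2]
  # ring annulus: fit centre minimising points outside [22,36]
  g=min(((lambda r:(np.maximum(r-.036,0)+np.maximum(.022-r,0)).mean())(np.hypot(q[:,0]-x,q[:,1]-y)),x,y) for x in np.arange(.495,.53,.001) for y in np.arange(-.06,-.02,.001))
  print(n,"ring",len(q),g)
cv2.imwrite("pics/f.png",p)
```

```text
[0.46860806 0.32205883 0.25532068] 1.0023397547575967 6.025
0.066 [0.4657 0.3213] 184 0.000860557278239351
0.116 [0.4662 0.3217] 96 0.002555496128039023
[0.4657 0.3214 0.0303]
top [0.4653 0.321  0.128 ]
scene [0.4648 0.3207 0.128 ]
scene ring 312 (np.float64(6.282522719704859e-05), np.float64(0.514), np.float64(-0.04199999999999998))
top ring 309 (np.float64(4.3903565111267185e-05), np.float64(0.512), np.float64(-0.04199999999999998))
```

View pics/f.png

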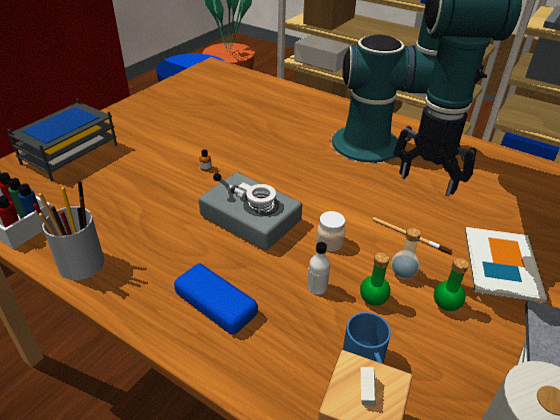

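The lever is fully over, with the knob at (218,177), and the flask stands untouched at (405,262). It is at (0.4657, 0.3213) and the ring is at (0.513, -0.042). Descending to grasp the neck.

>>> carry_out(
  series="-0.003 -0.001 -0.03 0;0 0 -0.04 0;0 0 -0.04 0;0 0 -0.03 0;0 0 -0.018 0;0 0 -0.01 0;0 0 0 0",
  jaw=1,
)

```text
time: 6.95
tool_pos: [0.4667, 0.3205, 0.0873]
tcp_rot: [3.141, -0.073, -0.0]
wrist_force: [-0.3, 0.0, 0.2]
width: 1.0
grip_force: 0.0
```

>>> carry_out(
  series="0 0 0 0;0 0 0 0;0 0 0 0;0 0 0 0;0 0 0 0;0 0 0 0;0 0 0 0;0 0 0 0",
  jaw=-1,
  grip_force=60,
)

```text
time: 7.95
tool_pos: [0.4667, 0.321, 0.088]
tcp_rot: [-3.14, 0.072, -0.001]
wrist_force: [-0.9, -1.5, 6.0]
width: 0.293
grip_force: 58.5
```

>>> carry_out(
  series="0 0 0.01 0;0 0 0.025 0;0 0 0.035 0;0 0 0.035 0;0 0 0.025 0;0 0 0 0;0.002 -0.02 0 0;0.006 -0.04 0 0;0.006 -0.045 0 0;0.006 -0.045 0 0;0.006 -0.045 0 0;0.006 -0.045 0 0;0.006 -0.045 0 0;0.006 -0.04 0 0;0.003 -0.025 0 0;0 -0.013 0 0;0 0 0 0;0 0 0 0;0 0 0 0",
)

```text
time: 10.32
tool_pos: [0.5132, -0.0412, 0.2172]
tcp_rot: [-3.141, 0.07, 0.0]
wrist_force: [-0.1, 0.4, -2.8]
width: 0.296
grip_force: 59.5
```

Run:
```python
from h import *
from scipy.optimize import least_squares
s=bot.read_state();T=s["tool_pos"];print(T,s["wrist_force"],s["torque"])
for n in("scene","top"):
    p,d=eyes.read_camera(n);P=cloud(n,d);b=T-[0,0,.055]
    m=(np.linalg.norm(P-b,axis=-1)<.045)&(P[...,2]<T[2]-.03)&(P[...,2]>.115);q=P[m]
    if len(q)>30:
        f=least_squares(lambda c:np.linalg.norm(q-c,axis=1)-.032,b,loss="soft_l1",f_scale=.002);print(n,len(q),"belly",f.x.round(4),np.abs(f.fun).mean())
    if n=="scene":
        m=(P[...,2]<T[2]-.015)&(P[...,2]>T[2]-.06)
        cv2.imwrite("pics/g.png",cv2.resize(p[100:240,190:330],None,fx=4,fy=4,interpolation=cv2.INTER_CUBIC))
```

```text
[ 0.51319571 -0.04121862  0.21716174] [-0.07939069  0.35839793 -2.7960503 ] [ 0.00536521 -0.03310791 -0.01248613]
scene 511 belly [ 0.5122 -0.041   0.1591] 0.0011690250122618185
top 155 belly [ 0.513  -0.0403  0.1616] 0.0009895417685391295
```

View pics/g.png

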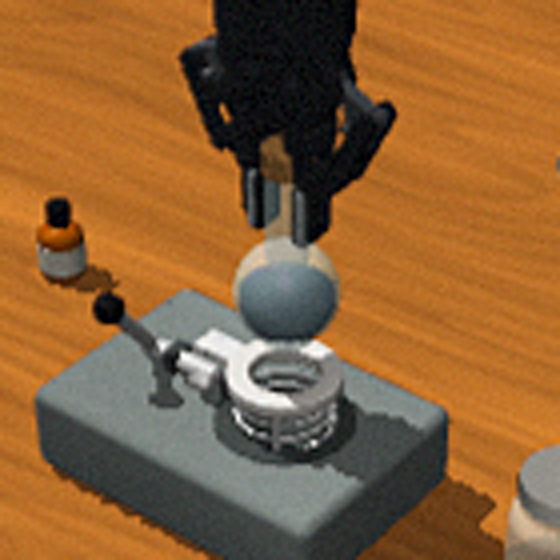

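The flask hangs upright above the ring, held by the neck, with its belly at crop (287,290) and the ring at (285,378). Lowering to near contact.

>>> carry_out(
  series="0.0005 -0.001 -0.01 0;0 0 -0.01 0;0 0 -0.007 0;0 0 -0.004 0;0 0 -0.003 0;0 0 0 0",
)

```text
time: 11.18
tool_pos: [0.5138, -0.0432, 0.1832]
tcp_rot: [-3.141, 0.072, 0.0]
wrist_force: [0.0, 0.4, -2.6]
width: 0.294
grip_force: 59.6
```

>>> carry_out(
  series="0 0 -0.003 0;0 0 -0.002 0;0 0 0 0",
)

```text
time: 11.55
tool_pos: [0.5142, -0.0432, 0.1791]
tcp_rot: [3.141, -0.072, 0.002]
wrist_force: [-2.8, -0.1, 3.8]
width: 0.294
grip_force: 59.9
```

>>> carry_out(
  series="0 0 -0.003 0;0 0 -0.003 0;0 0 0 0",
)

```text
time: 11.92
tool_pos: [0.5143, -0.0432, 0.1732]
tcp_rot: [3.141, -0.072, 0.002]
wrist_force: [-3.3, -0.4, 7.2]
width: 0.293
grip_force: 60.1
```

>>> carry_out(
  series="-0.001 0 -0.002 0;0 0 -0.002 0;0 0 0 0",
)

```text
time: 12.3
tool_pos: [0.5141, -0.0433, 0.1699]
tcp_rot: [3.141, -0.072, 0.005]
wrist_force: [-3.0, 1.5, 8.1]
width: 0.295
grip_force: 60.2
```

>>> carry_out(
  series="0 0 -0.002 0;0 0 0 0;0 0 0 0",
)

```text
time: 12.68
tool_pos: [0.5141, -0.0433, 0.1683]
tcp_rot: [3.141, -0.072, 0.005]
wrist_force: [-2.5, 0.7, 10.0]
width: 0.292
grip_force: 60.7
```

>>> carry_out(
  series="0 0 -0.002 0;0 0 0 0;0 0 0 0",
)

```text
time: 13.05
tool_pos: [0.5145, -0.0433, 0.1681]
tcp_rot: [3.14, -0.072, 0.006]
wrist_force: [-7.3, 0.2, 18.2]
width: 0.296
grip_force: 61.4
```

>>> carry_out(
  series="0 0 -0.001 0;0 0 0 0;0 0 0 0",
)

```text
time: 13.42
tool_pos: [0.5146, -0.0433, 0.168]
tcp_rot: [3.14, -0.072, 0.007]
wrist_force: [-8.8, 0.8, 23.0]
width: 0.293
grip_force: 61.5
```

The force now rises with no further travel, so the ring is at its stop. I'll check by camera.

Run:
```python
from h import *
p,d=eyes.read_camera("scene");P=cloud("scene",d)
m=(np.hypot(P[...,0]-.513,P[...,1]+.042)<.036)&(np.hypot(P[...,0]-.513,P[...,1]+.042)>.029)&(P[...,2]>.08)&(P[...,2]<.112)
print("ring z",np.percentile(P[m][:,2],[50,80,90]),m.sum())
m=(np.linalg.norm(P-[.513,-.042,.112],axis=-1)<.045)&(P[...,2]>.1)&(P[...,2]<.135);q=P[m]
from scipy.optimize import least_squares
print("belly",least_squares(lambda c:np.linalg.norm(q-c,axis=1)-.032,[.513,-.042,.112],loss="soft_l1",f_scale=.002).x.round(4))
s=bot.read_state();print(s["wrist_force"],s["tool_pos"],s["grip_force"])
cv2.imwrite("pics/h.png",cv2.resize(p[100:240,190:330],None,fx=4,fy=4,interpolation=cv2.INTER_CUBIC))
```

```text
ring z [0.08820159 0.10699781 0.1097662 ] 223
belly [ 0.5136 -0.0429  0.1097]
[-7.67780049  1.37526871 23.29000527] [ 0.51457979 -0.04329857  0.16794758] 61.46200776100159
```

View pics/h.png

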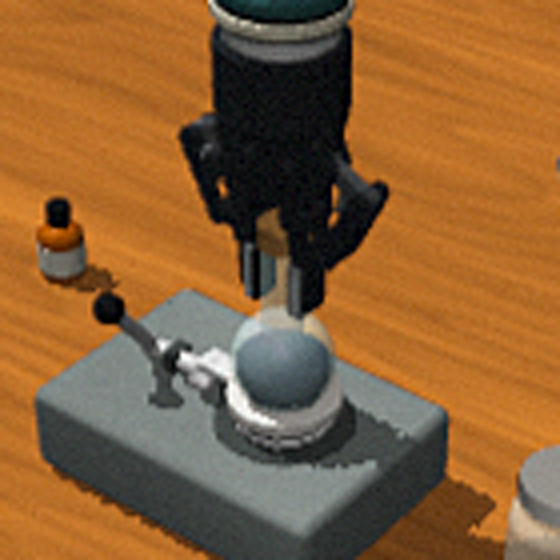

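The ring is down at about 0.088 m and the flask is seated upright, with its belly at crop (284,365). The lever is over and the gripper is clear of the mixer. Handing in.

```bash
python3 -c "
from workcell import bot
print(bot.finish_job())"
```

```text
the job is handed in; nothing more can be done
None
```

The job is handed in: the cam lever is fully over, and the flask is upright in the ring, held down at its stop with about 25 N, with the gripper clear of the mixer and nothing else disturbed in the camera views.

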